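# Open the filing booth and clamp the heat sink in its vise

## Robot

A 6-joint arm with a two-finger parallel gripper is mounted at the origin on the work surface. World frame = base frame: x ahead of the robot, y to its left, z up, the work surface at z = 0. Lengths are in m, angles in rad, forces in N, time in s.
With the tool pointing down it reaches from about 0.275 to 0.725 m from the base axis. Payload 15.9 kg.
Tool frame: the origin (TCP) lies on the centre line of the jaws, within the pads' length; the fingertips stand 11 mm ahead of it and the grasp point (between the pads) lies 8 mm behind it; z points along the fingers, y is the line along which they close (so a half turn about z gives the same grasp; the last joint's range is limited). The gripper opens to 85 mm and grips with 20 to 120 N. Pads are 22 mm wide; open, the fingers measure 114 mm over their backs; the gripper's body (76 mm by 85 mm) begins 54 mm behind the grasp point. The pads swing forward as they close: fully open they stand 13 mm farther back than shut.
Start: joints at [-1.118, 0.213, -0.034, 1.323, 0, 1.571], TCP at [0.219, -0.45, 0.242] pointing down, gripper open.
Joint ranges: [-2.98, 2.98], [-0.74, 1.72], [-1.14, 1.35], [-2.1, 2.04], [-1.57, 1.44], [-3.14, 3.14]. Speed limits (rad/s): [1.89, 1.89, 2.39, 2.57, 3.14, 3.14].

## Interface

Orientations are given as a unit quaternion [w, x, y, z].
In Python, from rig import robot gives the robot as it stands. The module is installed in compiled form; this text tells all that it offers. Calls block until the motion is done:
- robot.goto(position, orientation): joint-space move of the TCP to a pose.
- robot.movel(position, orientation=None, rate=0.15): straight line of the TCP; orientation=None keeps the orientation; rate is the mean speed in m/s.
- robot.set_joints(angles): joint-space move.
- robot.set_gripper(opening): finger opening in m; the grip force is fixed at half the most; returns when the fingers have stopped.
- robot.dwell(seconds).
- robot.ik(position, orientation): joint angles nearest the present ones, or None.
- robot.get_obs(): the state.
- robot.get_image(name): name is "side" or "top"; returns (picture, depth): 384x512x3 uint8, red, green, blue; 384x512 float32, m along the optical axis (not along the pixel's ray), 0 where there is no reading.
- robot.camera_info(name): a dict with "fx", "fy", "cx", "cy" (pixels), "extrinsics" (4x4, takes a point from camera to world coordinates). Camera axes: x right, y up, looking along -z (the intrinsics and any distortion apply to the point x, -y, -z); pixel columns grow to the right and rows downward; lengths in m; the calibration is good to about 2 mm. A picture is of the moment at which its call begins. camera_info takes no time and is no camera call.
A pose or a line that the arm cannot do raises robot.MotionError and nothing moves.
- robot.close_job(): hands the job in; it is judged then, once.
The state is a dict: "clock": time; "joints": joint angles; "joint_vel": joint speeds; "effort": joint torques, N m; "ee_pos": TCP position; "tool_rot": TCP orientation; "contact_force": force on the tool from outside, world axes, zero at the start; "torque": the same for the moment, N m; "opening": finger opening in m; "grip_force": force on a finger pad.
Only numpy, scipy, OpenCV 4.12 (cv2) and the standard library are available. Lean on these libraries where they do the work, as an engineer would, in place of code of your own. Each camera call takes 0.05 s, during which the arm holds its last target. There are 200 camera calls.

## Task

Fold the filing booth's bifold door fully open, then wind the crank of the vise inside until its sliding jaw clamps the heat sink firmly and squarely against the fixed jaw, with the heat sink still flat on the vise bed, and let go. Leave the door open and the spool, screwdriver, flux bottle and circuit board where they are.

Things in the scene. Friction and masses are not known exactly. Their poses are not given: they have to be found in the camera images.
- booth: Filing booth: blue sheet-metal pen, open on top, fixed, 334 wide, 292 deep, 112 high. Origin on the table, middle of the door line (inner faces of the shut door); x points into the booth, y left as one looks in, z up. Floor 6 thick; side walls' inner faces at y = +-155, x = 10 to 280, back wall from x = 270. A two-panel bifold door closes the front.
- door (a joint): Bifold fold angle q in rad: 0 shut, 1.45 the stop. It turns the first panel outward about the right jamb; the second panel, hung on its edge, turns 2q back, so its outer edge slides along the door line. Panels 155 wide, 12 thick, tops 113 above the table. Booth position of the line between them: x = -155 sin q, y = -155 + 155 cos q. It starts a little ajar and stays where left; friction about 1 N.
- door_handle (a point): Grip point, 100 above the table, of an upright steel bar, 14 diameter, on the outer face of the second panel near the line between the panels. The bar spans 37 to 120 above the table, its axis is 32 off the face; two standoffs join it to the panel, the upper at 77. At fold angle q, in the booth frame: x = -123 sin q - 44 cos q, y = -155 + 187 cos q + 44 sin q.
- door_hinge (a point): Point on the first panel's fixed hinge line at the booth's right jamb (booth x = 0, y = -155), 100 above the table. The first panel turns counter-clockwise seen from above as the door opens.
- vise: Grey machine vise fixed on the booth floor, crank towards the door. Origin on that floor (6 above the table) under the middle of the fixed jaw's face; x points away from the door along the screw, y to the left, z up. Bed 62 wide, 30 high; jaws 70 to 74 wide, 76 high; the screw's front bearing is at x = -116 to -100, 77 high.
- jaw: The sliding jaw, 24 thick; origin level with the vise's, under the middle of its clamping face, which looks along vise +x at the fixed jaw. It slides along vise x, driven only by the crank: 16 per turn.
- crank (a joint): Vise crank angle in rad; it grows clockwise seen from the door, which closes the jaw, 16 a turn, self-locking. At 0 and each full turn the arm points up: in the vise frame the knob is at y = -28 sin(angle), z = 72 + 28 cos(angle). It turns freely with 4 to 6 N at the knob; the jaw presses 11 times any force beyond that. 3 to 8 rad of winding are needed; stop once the knob resists with about 10 N.
- crank_knob (a point): Middle of the crank knob: black cylinder, 14 diameter, 34 long, parallel to the screw, pointing at the door, spinning freely on its pin. The steel crank arm is at its far end (vise +x side), 19 from this point.
- crank_axis (a point): Point on the screw's axis in the plane of the knob's middle (vise x = -165, y = 0, z = 72): the knob circles round it with 28 radius in the plane square to the vise x axis.
- heatsink: Finned aluminium heat sink, 34 (its x, between the jaws) x 50 (its y) x 50 high, 160 g, standing loose on the vise bed between the jaws, its fins up. Origin in the middle of its underside, 36 above the table; squarely clamped, its x axis is parallel to the vise's.
- spool: Bystander: solder spool, 54 in diameter, 50 high, standing on the table before the booth; origin in the middle of its underside.
- screwdriver: Bystander: black-handled screwdriver, 150 long, lying on the booth floor beside the vise; origin near its middle.
- flux: Bystander: small white flux bottle, 34 in diameter, 70 high, standing on the booth floor in the back corner; origin in the middle of its underside.
- module: Bystander: green circuit board with a white end bracket, about 150 x 50 x 16, lying on the table; origin near the middle of its underside.
Not all that is in view belongs to the job. Leave any blue look-alike of the heatsink alone.

How it is judged:
On the way, in this order (a step that is already met when the one before it is completed fails the run):
1. the bifold door is folded fully open (value of joint door above 1.25 rad), for 0.2 s.
2. the jaw clamps the heat sink (value of joint door above 1.25 rad and contact force between jaw and heatsink above 10 N), for 0.2 s.
At the end, for the whole second after the job is handed in: The door is folded to at least 1.25 rad (of 1.45); the sliding jaw presses on the heat sink with over 10 N by itself; the heat sink is upright and square to the vise within 0.06 rad, on the bed within 4 mm, everything at rest (all of step 2 and angle between the x axis of heatsink and the x axis of vise, either way round below 0.06 rad and angle between heatsink's own z axis and vertical below 0.06 rad and z of heatsink in the frame of vise between 0.026 and 0.034 m and linear speed of heatsink below 0.01 m/s and velocity of joint crank below 0.05 rad/s); the robot touches nothing.
It fails at once if the spool, screwdriver, flux bottle or circuit board was moved by more than 30 mm (distance of any of spool, screwdriver, flux, module from where it was at the start of the episode above 0.03 m).
It also fails if it takes over 54 s, if anything falls off the work surface, if the arm or the gripper's body presses on something with over 40 N, if the wrist force passes 120 N, or if a joint passes its speed limit or range.

## Working session

There is one attempt and no reset: what is moved stays moved. The work goes in short steps, each a Python script; the robot and the scene stay as the last script left them, time stands still between calls to the robot, and variables do not carry over. Pictures are saved under pics/ and viewed, at most 10 in all, crops included, and the job is handed in when it is done.

```bash
mkdir -p pics
python3 - <<'E'
from rig import robot
import cv2,numpy as np
for n in("top","side"):
    im,d=robot.get_image(n); cv2.imwrite(f"pics/{n}0.png",im[:,:,::-1]); np.savez(f"{n}0.npz",im=im,d=d)
    c=robot.camera_info(n); print(n,{k:np.round(v,4).tolist() if not isinstance(v,str) else v for k,v in c.items()})
o=robot.get_obs(); print(o)
E
```

```text
top {'fx': 412.4968, 'fy': 412.4968, 'cx': 257.2155, 'cy': 190.2598, 'extrinsics': [[0.0171, 0.9983, -0.0561, 0.4202], [-0.9998, 0.0178, 0.0114, 0.1054], [0.0124, 0.0559, 0.9984, 1.3125], [0.0, 0.0, 0.0, 1.0]]}
side {'fx': 406.6554, 'fy': 406.6554, 'cx': 247.7094, 'cy': 199.5164, 'extrinsics': [[-0.8757, 0.2638, -0.4044, 0.019], [-0.4824, -0.4432, 0.7556, 0.9534], [0.0201, 0.8567, 0.5154, 0.6885], [0.0, 0.0, 0.0, 1.0]]}
{'clock': 0.1, 'joints': array([-1.11804496e+00,  2.13290491e-01, -3.49728665e-02,  1.32352129e+00,
        1.21933448e-05,  1.57082899e+00]), 'joint_vel': array([-5.46898443e-04, -4.94228898e-04,  1.62678972e-03, -1.31290584e-03,
        5.34022582e-05,  5.95257074e-04]), 'effort': array([ 6.62970670e-04, -6.87251544e+01,  4.87807167e+01,  1.22352125e-02,
        4.28607268e-05,  2.67055583e-05]), 'ee_pos': array([ 0.21859389, -0.44935435,  0.24188319]), 'tool_rot': array([-4.82917580e-04,  9.74489808e-01,  2.24431216e-01, -1.04979292e-04]), 'contact_force': array([-0.8534228 , -0.41245584, -0.27289367]), 'torque': array([-0.02433031, -0.01599597,  0.00075595]), 'grip_force': 0.0, 'opening': 0.08542542860649997}
```

View pics/top0.png

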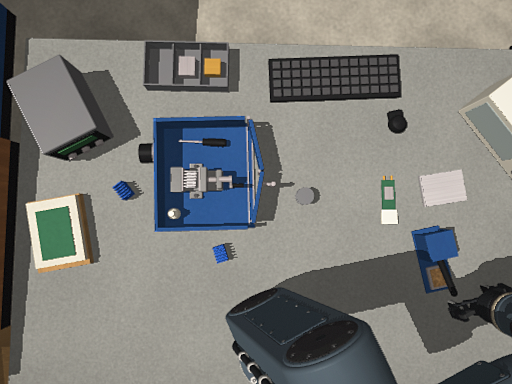

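View pics/side0.png

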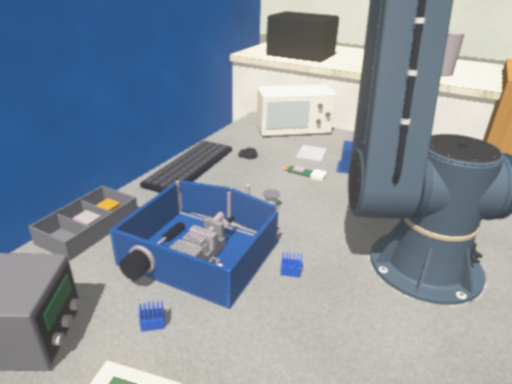

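```bash
cat > h.py <<'E'
import numpy as np,cv2
from rig import robot
def proj(n,P):
    c=robot.camera_info(n);E=np.array(c["extrinsics"]);p=(np.atleast_2d(P)-E[:3,3])@E[:3,:3]
    return np.c_[c["fx"]*p[:,0]/-p[:,2]+c["cx"],c["fy"]*-p[:,1]/-p[:,2]+c["cy"]]
def ray(n,u,v):
    c=robot.camera_info(n);E=np.array(c["extrinsics"])
    d=np.stack([(u-c["cx"])/c["fx"],-(v-c["cy"])/c["fy"],-np.ones_like(u,dtype=float)],-1)
    return E[:3,3],d@E[:3,:3].T
def onz(n,u,v,z):
    o,d=ray(n,np.asarray(u,float),np.asarray(v,float));return o+d*((z-o[2])/d[...,2])[...,None]
def cloud(n,d):
    v,u=np.mgrid[:384,:512].astype(float);o,r=ray(n,u,v);return o+r*d[...,None]
E
python3 - <<'E'
from h import *
a=np.load("top0.npz");im,d=a["im"],a["d"]
P=cloud("top",d)
hsv=cv2.cvtColor(im,cv2.COLOR_RGB2HSV)
blue=(hsv[...,0]>95)&(hsv[...,0]<130)&(hsv[...,1]>120)
roi=np.zeros_like(blue);roi[105:240,140:285]=1
print("table z",np.median(P[300:330,100:200,2]))
m=blue&roi&(abs(P[...,2]-.112)<.012)
q=P[m];print(m.sum(),np.median(q[:,2]))
vv,uu=np.nonzero(m)
X=onz("top",uu,vv,.112)[:,:2]
r=cv2.minAreaRect(X[X[:,1]>X[:,1].min()+.06].astype(np.float32));print("rect back",r)
print(X.min(0),X.max(0))
c=cv2.resize(im[105:240,140:320],None,fx=4.4,fy=4.4,interpolation=cv2.INTER_CUBIC);cv2.imwrite("pics/c1.png",c[:,:,::-1])
s=np.load("side0.npz")["im"][170:300,105:300]
cv2.imwrite("pics/c2.png",cv2.resize(s,None,fx=4,fy=4,interpolation=cv2.INTER_CUBIC)[:,:,::-1])
E
```

```text
table z -0.0003200447108246962
1574 0.11178912646521533
rect back ((0.5356435775756836, 0.26208731532096863), (0.3315184414386749, 0.26409152150154114), 2.491877317428589)
[0.36445108 0.07560251] [0.70582086 0.4011726 ]
```

View pics/c1.png

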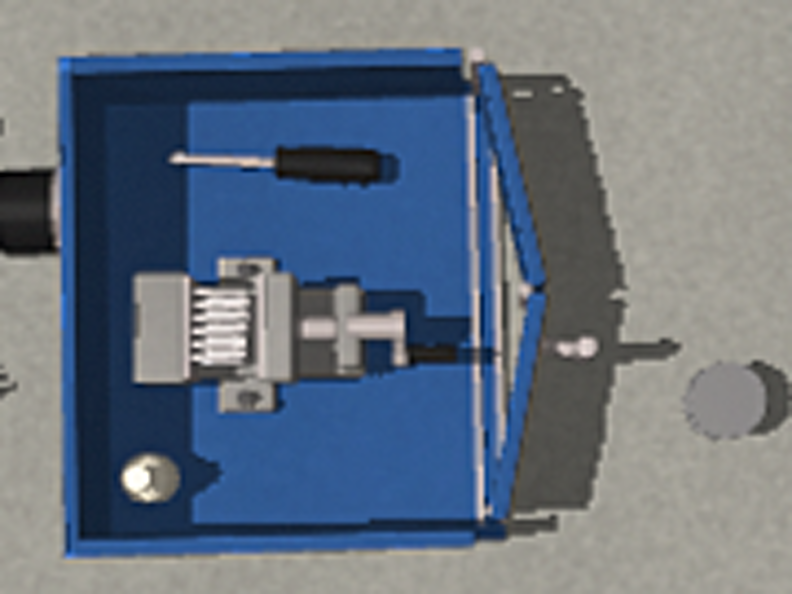

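View pics/c2.png

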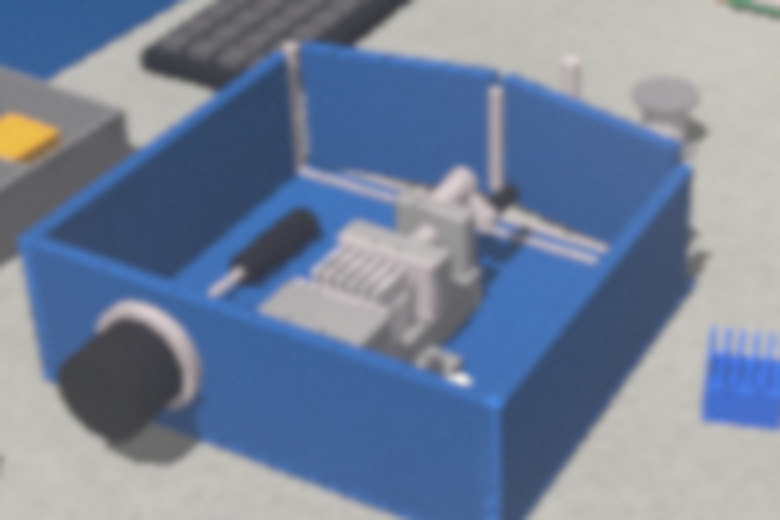

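Run:
```python
from h import *
a=np.load("top0.npz");im,d=a["im"],a["d"];P=cloud("top",d)
th=np.radians(2.49);xb=np.array([-np.sin(th),np.cos(th)]);yb=np.array([-np.cos(th),-np.sin(th)]);o=np.array([.542,.1155])
B=np.dstack([(P[...,:2]-o)@xb,(P[...,:2]-o)@yb,P[...,2]])
hsv=cv2.cvtColor(im,cv2.COLOR_RGB2HSV).astype(int);gray=hsv[...,1]<70;V=hsv[...,2]
ins=(B[...,0]>.015)&(B[...,0]<.26)&(abs(B[...,1])<.14)
m=ins&gray&(abs(B[...,2]-.082)<.006)&(V>90)
n,l,st,ce=cv2.connectedComponentsWithStats(m.astype(np.uint8))
for i in range(1,n):
    if st[i,4]>25:
        q=B[l==i];r=cv2.minAreaRect(q[:,:2].astype(np.float32));print("gray82",st[i].tolist(),np.round(q.min(0),4),np.round(q.max(0),4),"z",np.median(q[:,2]),"rect",r)
# knob
k=np.zeros_like(m);k[175:193,225:255]=1
k&=(V<60)&(B[...,2]>.03)
q=B[k];print("knob",k.sum(),np.round(q.min(0),4),np.round(q.max(0),4),np.round(np.median(q,0),4))
for v in range(176,194):print(v,[(f"{int(B[v,u,2]*1000)}/{V[v,u]}") for u in range(226,252,2)])
for u,v,z in((140+585/4.4,105+346/4.4,.12),(140+545/4.4,105+290/4.4,.113),(140+722/4.4,105+400/4.4,.05)):
    p=onz("top",u,v,z)[:2];print("pt",p,(p-o)@xb,(p-o)@yb)
for q in(.2,.25,.3,.35):print(q,"handle",-.123*np.sin(q)-.044*np.cos(q),-.155+.187*np.cos(q)+.044*np.sin(q),"fold",-.155*np.sin(q),-.155+.155*np.cos(q))
```

```text
gray82 [171, 167, 25, 25, 315] [ 0.1623 -0.0231  0.076 ] [0.2361 0.0502 0.0879] z 0.08028107039832455 rect ((0.19902350008487701, 0.014184217900037766), (0.07266183197498322, 0.07284750789403915), 88.33134460449219)
gray82 [199, 167, 8, 25, 168] [ 0.1296 -0.0205  0.0767] [0.1518 0.052  0.0869] z 0.08190579276831678 rect ((0.14178362488746643, 0.015603173524141312), (0.07268276065587997, 0.021066131070256233), 87.38645935058594)
gray82 [217, 170, 15, 19, 133] [ 0.0553 -0.0104  0.0763] [0.0982 0.0444 0.088 ] z 0.08317433955897946 rect ((0.07656532526016235, 0.017337799072265625), (0.054653193801641464, 0.04231845587491989), 88.83250427246094)
knob 37 [0.0205 0.0285 0.0577] [0.0541 0.0408 0.0677] [0.0388 0.0353 0.0628]
176 ['80/102', '78/119', '82/172', '2/67', '6/77', '3/100', '4/143', '8/143', '7/141', '1/138', '6/140', '6/209', '7/149']
177 ['82/178', '86/178', '86/188', '0/64', '5/77', '2/72', '8/66', '6/64', '8/66', '4/64', '9/66', '5/207', '4/150']
178 ['88/197', '82/198', '90/209', '10/62', '2/76', '8/77', '9/75', '9/75', '10/75', '5/75', '4/76', '9/207', '3/150']
179 ['86/212', 
[... 1698 characters left out ...]
/149', '7/148', '7/150', '10/148', '4/147', '3/147', '7/148', '4/146', '6/177', '1/150']
pt [0.50721633 0.04652505] -0.0673986496958131 0.03774744127356791
pt [0.54451069 0.07330035] -0.0422688784244932 -0.0006749587950987485
pt [ 0.47630835 -0.05304744] -0.1655343263036468 0.07295217552540303
0.2 handle -0.06755925711280716 0.03701390061129488 fold -0.030793746273234487 -0.0030896804346075557
0.25 handle -0.07306283354357469 0.03707239706708958 fold -0.038347613684451054 -0.0048185746348500536
0.3 handle -0.07838379094087142 0.03665081255958725 fold -0.04580563203250763 -0.006922844185531074
0.35 handle -0.08350882968230519 0.0357502008304997 fold -0.053149160155594954 -0.009397229508656263
```

Candidates for the heat sink: silver finned block between the jaws (190,180); blue look-alikes at (125,190) and (222,253). The crop shows the silver one in the vise, so I choose that. The handle is the bar at (273,184), the knob the black rod at (238,185), hanging low on the left (crank ≈ 3.8 rad).

```bash
cat >> h.py <<'E'
th=np.radians(2.49);xb=np.array([-np.sin(th),np.cos(th)]);yb=np.array([-np.cos(th),-np.sin(th)]);ob=np.array([.542,.1155])
def W(x,y,z):return np.r_[ob+x*xb+y*yb,z]
def down(phi): # tool down, closing line at world angle phi
    a=(phi+np.pi/2)/2;return [0,np.cos(a),np.sin(a),0]
def hand(q,z=.098):
    s,c=np.sin(q),np.cos(q);return W(-.123*s-.044*c,-.155+.187*c+.044*s,z),down(th-q)
def st(t=""):
    o=robot.get_obs();print(t,round(o["clock"],2),np.round(o["ee_pos"],4),"F",np.round(o["contact_force"],1),"op",round(o["opening"],4),"g",round(o["grip_force"],1));return o
E
python3 - <<'E'
from h import *
p,r=hand(.2,.2)
robot.set_gripper(.05)
robot.goto(p,r);st("above")
robot.movel(hand(.2)[0]);st("at")
robot.set_gripper(0);o=st("grip")
for q in np.linspace(.2,1.42,9)[1:]:
    robot.movel(*hand(q),rate=.12);st(round(q,2))
print(np.round(robot.get_obs()["joints"],2))
im,d=robot.get_image("top");cv2.imwrite("pics/t1.png",cv2.resize(im[90:250,130:330],None,fx=3,fy=3)[:,:,::-1])
E
```

```text
above 2.61 [0.508  0.0456 0.2001] F [0.7 0.3 0.2] op 0.0501 g 0.0
at 3.44 [0.5084 0.0463 0.0987] F [ 0.6 -0.1 -0.1] op 0.0504 g 0.0
grip 3.87 [0.5083 0.0464 0.0987] F [-2.4 -0.5  7.5] op 0.0126 g 58.4
0.35 4.17 [0.5105 0.03   0.0987] F [-1.7 -1.   7.2] op 0.0123 g 59.5
0.5 4.47 [0.517  0.0163 0.0987] F [-0.  -0.1  8.7] op 0.0124 g 59.7
0.66 4.77 [0.5276 0.0049 0.0987] F [-0.3 -0.6  9.2] op 0.0124 g 59.8
0.81 5.07 [ 0.5421 -0.0039  0.0987] F [ 0.8 -0.7 10.4] op 0.0124 g 59.9
0.96 5.38 [ 0.5603 -0.0098  0.0987] F [-1.2 -2.9 10.3] op 0.0122 g 59.9
1.12 5.7 [ 0.5816 -0.0126  0.0987] F [ 0.3 -2.8 10.6] op 0.0123 g 59.9
1.27 6.05 [ 0.6057 -0.0123  0.0987] F [ 0.8 -3.8 10.1] op 0.0122 g 59.8
1.42 6.42 [ 0.6318 -0.0088  0.0987] F [ 0.8 -4.6  9.1] op 0.012 g 59.8
[-0.01  0.54  0.08  1.1  -0.    2.93]
```

View pics/t1.png

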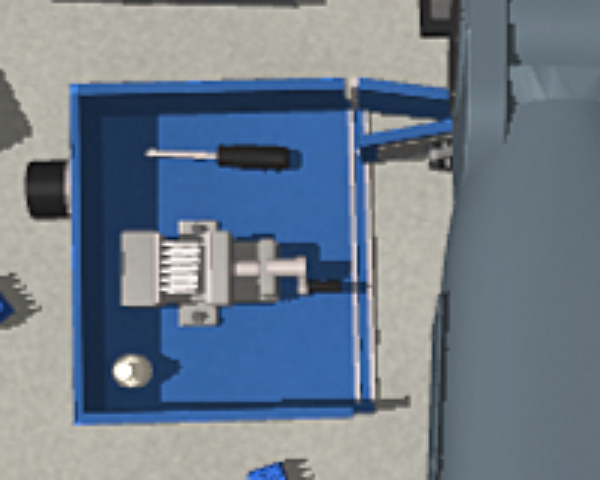

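The door is folded to about 1.4 rad (panels at crop (410,95)–(410,130)) and the others are untouched. Next: let go, then grip the knob.

```bash
cat >> h.py <<'E'
tv=th-np.radians(1.7)  # vise yaw - 90 deg
AX=W(.034,.0178,.078-.008); vy=np.array([-np.cos(tv),-np.sin(tv),0])  # axis at grip plane (TCP height), vise y in world
def knob(a,c=None,R=.028):return (AX if c is None else c)-vy*R*np.sin(a)+np.array([0,0,R*np.cos(a)])
E
python3 - <<'E'
from h import *
robot.set_gripper(.05);p,_=hand(1.42,.2);robot.movel(p,rate=.2);st("up")
a=3.80;k=knob(a)
robot.goto(np.r_[k[:2],.2],down(tv));st("above knob")
robot.movel(k+[0,0,.03],rate=.15)
im,d=robot.get_image("side");cv2.imwrite("pics/s1.png",cv2.resize(im[160:290,130:330],None,fx=4,fy=4)[:,:,::-1])
im,d=robot.get_image("top");cv2.imwrite("pics/t2.png",cv2.resize(im[90:250,130:330],None,fx=3,fy=3)[:,:,::-1])
E
```

```text
up 7.58 [ 0.6306 -0.009   0.199 ] F [-0.5  0.2  0.3] op 0.0498 g 0.0
above knob 8.59 [0.5057 0.1481 0.1994] F [ 0.6 -0.2 -0.8] op 0.05 g 0.0
```

View pics/s1.png

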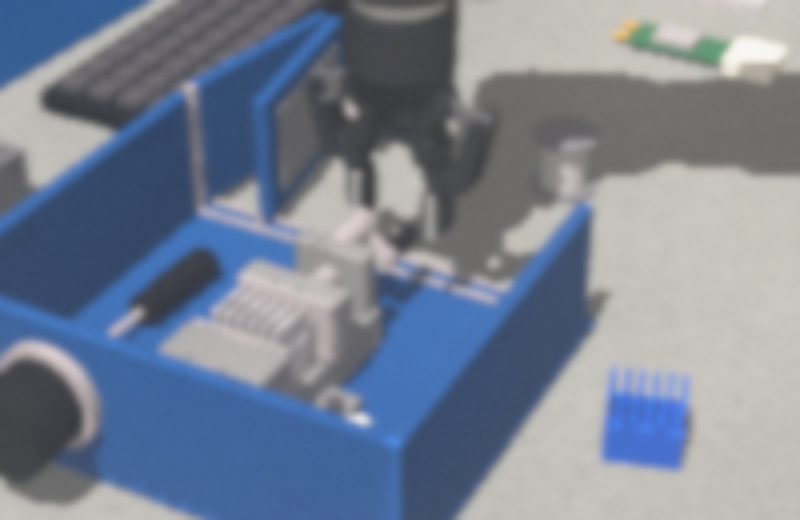

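The fingertips at crop (360,200) and (440,215) straddle the knob at (405,230). I go down, grip it and wind the first radian while reading the forces.

Run:
```python
from h import *
a=3.80
robot.movel(knob(a),rate=.1);st("down")
robot.set_gripper(0);o=st("grip")
def rt(a):
    o=robot.get_obs();F=o["contact_force"];t=-vy*np.cos(a)-np.array([0,0,np.sin(a)]);r=-vy*np.sin(a)+np.array([0,0,np.cos(a)])
    print(round(o["clock"],2),round(a,2),"F",np.round(F,1),"tan",round(F@t,1),"rad",round(F@r,1),"err",np.round((o["ee_pos"]-knob(a))*1e3,1),"g",round(o["grip_force"]))
rt(a)
for i in range(5):
    a+=.2;robot.movel(knob(a),rate=.05);rt(a)
```

```text
down 10.11 [0.5056 0.1485 0.0481] F [ 0.1 -0.6  0.8] op 0.0501 g 0.0
grip 10.54 [0.5058 0.1486 0.0482] F [-1.1  0.6  4.8] op 0.012 g 58.4
10.54 3.8 F [-1.1  0.6  4.8] tan 3.8 rad -3.1 err [0.2 0.1 0.4] g 58
10.8 4.0 F [ 0.5 -0.6  6. ] tan 4.2 rad -4.3 err [0.3 0.1 0.4] g 59
11.06 4.2 F [2.3 0.9 5.2] tan 3.4 rad -4.6 err [0.4 0.1 0.3] g 59
11.32 4.4 F [ 4.3 -0.2  5.4] tan 3.8 rad -5.7 err [0.5 0.1 0.2] g 59
11.57 4.6 F [ 5.3 -0.2  3.9] tan 3.3 rad -5.7 err [0.5 0.1 0.1] g 60
11.83 4.8 F [ 5.1 -0.6  3.3] tan 3.7 rad -4.8 err [0.5 0.  0. ] g 60
```

Run:
```python
from h import *
im,d=robot.get_image("side");cv2.imwrite("pics/s2.png",cv2.resize(im[180:280,160:280],None,fx=5,fy=5)[:,:,::-1])
```

```text
(no output)
```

View pics/s2.png

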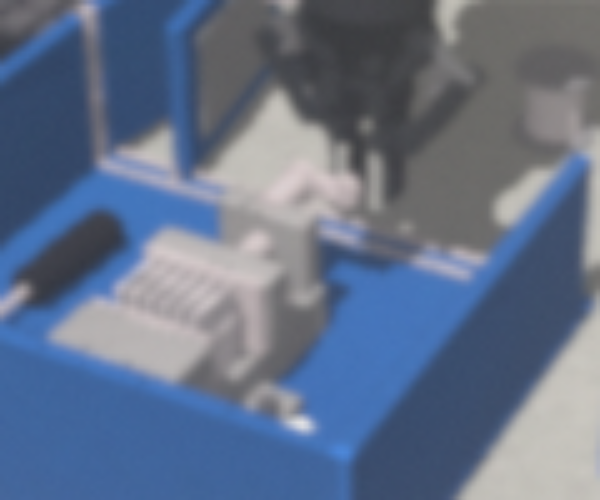

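The arm has turned level with the knob held (crop (375,180)), so winding works. I continue in coarse steps, then fine steps with a force stop.

Run:
```python
from h import *
def rt(a,p=True):
    o=robot.get_obs();F=o["contact_force"];t=-vy*np.cos(a)-np.array([0,0,np.sin(a)]);r=-vy*np.sin(a)+np.array([0,0,np.cos(a)])
    if p:print(round(o["clock"],2),round(a,2),"F",np.round(F,1),"tan",round(F@t,1),"rad",round(F@r,1),"err",np.round((o["ee_pos"]-knob(a))*1e3,1),"g",round(o["grip_force"]))
    return F@t,F@r
a=4.8
while a<6.55:
    a+=.2;robot.movel(knob(a),rate=.05);t,r=rt(a)
    if abs(t)>10 or abs(r)>20:break
else:
    h=[];i=0
    while a<11.9:
        a+=.04;robot.movel(knob(a),rate=.03);i+=1;t,r=rt(a,i%5==0);h.append(t)
        if abs(t)>9.5 or abs(r)>20 or (len(h)>8 and abs(t-np.median(h[-30:-4]))>6):break
print("stop",a);[rt(a) for _ in range(2)]
```

```text
12.14 5.0 F [4.9 0.6 1.5] tan 2.9 rad -4.2 err [ 0.4  0.  -0.1] g 60
12.4 5.2 F [4.8 0.8 0.6] tan 2.8 rad -4.0 err [ 0.3  0.1 -0.2] g 60
12.66 5.4 F [ 4.6  0.7 -0.9] tan 2.2 rad -4.1 err [ 0.2  0.1 -0.2] g 60
12.92 5.6 F [ 3.5  2.5 -3. ] tan 0.8 rad -4.5 err [ 0.   0.1 -0.2] g 59
13.18 5.8 F [ 1.2  4.2 -4.4] tan -1.0 rad -4.4 err [-0.1  0.1 -0.1] g 59
13.43 6.0 F [-0.5  3.8 -3.9] tan -1.5 rad -3.6 err [-0.1  0.1  0. ] g 60
13.69 6.2 F [-0.8  5.3 -2.5] tan -0.9 rad -2.4 err [-0.   0.2  0.1] g 60
13.95 6.4 F [-0.   6.5 -1.9] tan 0.3 rad -1.9 err [0.2 0.2 0.2] g 60
14.21 6.6 F [ 0.3  5.8 -2.8] tan 1.2 rad -2.6 err [0.3 0.2 0.3] g 60
15.46 6.8 F [-0.4  6.2  2.1] tan -1.3 rad 1.6 err [0.1 0.3 0.5] g 60
16.71 7.0 F [-1.2  5.3  1.2] tan -1.7 rad 0.2 err [0.2 0.3 0.5] g 60
17.96 7.2 F [-0.4  7.   1.4] tan -1.3 rad 0.6 err [0.3 0.4 0.5] g 60
19.21 7.4 F [0.1 5.7 1.1] tan -0.9 rad 0.7 err [0.4 0.4 0.6] g 60
20.46 7.6 F [0.1 6.  1.6] tan -1.5 rad 0.6 err [0.5 0.4 0.6] g 60
21.71 7.8 F [0.9 6.1 1.4] tan -1.3 rad 1.1 err [0.6 0.5 0.6] g 60
22.96 8.0 F [1.6 5.  1. ] tan -1.3 rad 1.5 err [0.7 0.4 0.7] g 60
24.21 8.2 F [1.9 7.  0.9] tan -1.5 rad 1.6 err [0.8 0.4 0.7] g 60
25.46 8.4 F [2.5 6.3 0.9] tan -2.1 rad 1.7 err [0.9 0.4 0.7] g 60
26.71 8.6 F [ 3.9  5.7 -0.5] tan -2.3 rad 3.3 err [1.1 0.4 0.8] g 60
27.96 8.8 F [7.4 4.7 2.9] tan -7.7 rad 2.0 err [2.1 0.4 1.3] g 60
stop 8.799999999999985
27.96 8.8 F [7.4 4.7 2.9] tan -7.7 rad 2.0 err [2.1 0.4 1.3] g 60
27.96 8.8 F [7.4 4.7 2.9] tan -7.7 rad 2.0 err [2.1 0.4 1.3] g 60
```

Contact at about 8.7 rad; a little more until the knob resists with about 10 N.

Run:
```python
from h import *
a=8.8
for i in range(8):
    a+=.03;robot.movel(knob(a),rate=.03)
    F=robot.get_obs()["contact_force"];t=F@(-vy*np.cos(a)-np.array([0,0,np.sin(a)]))
    print(round(a,2),round(t,1),np.round(F,1))
    if t<-11:break
im,d=robot.get_image("top")
robot.set_gripper(.035);o=st("open")
robot.movel(o["ee_pos"]+[0,0,.13],rate=.15)
p=robot.get_obs()["ee_pos"];robot.movel(p+[-.05,-.20,.05],rate=.25);st("away")
im,d=robot.get_image("top");np.savez("topF.npz",im=im,d=d);cv2.imwrite("pics/tF.png",cv2.resize(im[100:240,130:310],None,fx=4,fy=4,interpolation=cv2.INTER_CUBIC)[:,:,::-1])
im,d=robot.get_image("side");cv2.imwrite("pics/sF.png",cv2.resize(im[170:290,120:290],None,fx=4.5,fy=4.5)[:,:,::-1])
```

```text
8.83 -8.7 [7.9 4.  3.8]
8.86 -9.1 [8.5 3.9 3.5]
8.89 -12.0 [11.   4.1  4.9]
open 29.11 [0.5367 0.1486 0.0458] F [-0.2  0.4 -0.1] op 0.0352 g 0.0
away 31.12 [ 0.4863 -0.0508  0.2245] F [ 0.7  0.2 -0.2] op 0.0352 g 0.0
```

View pics/tF.png

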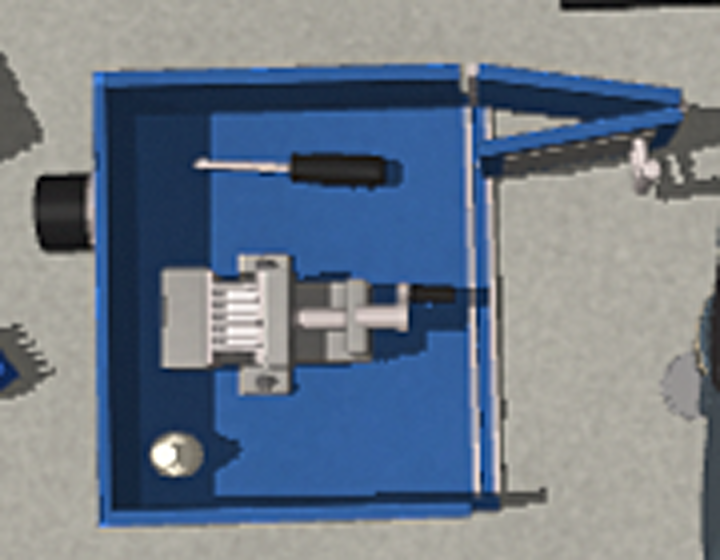

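View pics/sF.png

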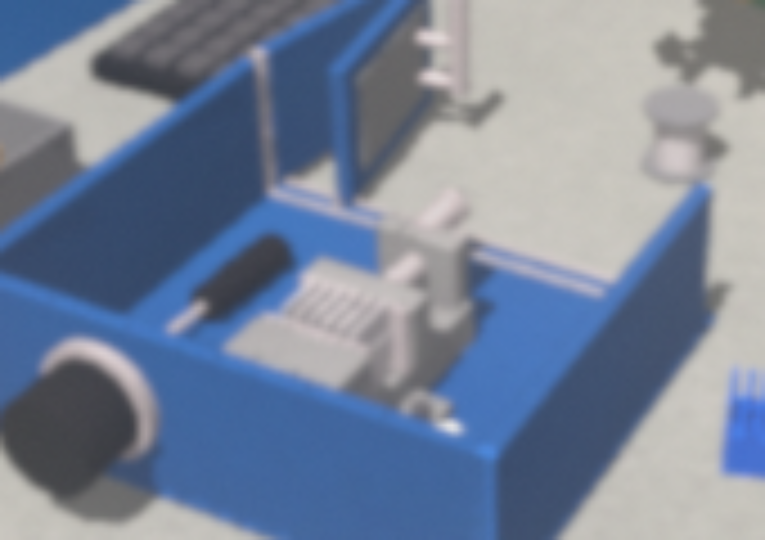

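The final pictures show the heat sink tight and square between the jaws (crop (238,318)), with the door folded open. The spool, screwdriver, flux bottle are unmoved, and the gripper is clear, so I hand it in.

```bash
python3 -c "
from rig import robot
print(robot.close_job())"
```

```text
the job is handed in; nothing more can be done
None
```

The job is handed in at about 31 s of the 54 s allowed: the door is folded to about 1.4 rad, and the crank was wound until the knob resisted with about 12 N and then released. The last pictures show the heat sink square between the jaws and the spool, screwdriver and flux bottle where they were. The circuit board was out of frame but the arm never went near it. No verdict came back, and the clamping force itself was not measured.

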